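Snap the open case catch shut and tug-test its lid

TASK

One of the three dark grey instrument cases on the lab bench has been left with its steel catch standing open. Press that catch down until it lies shut over the lid, then give that lid's handle an upward tug, just until you feel the catch hold it, and let go. Leave all three cases closed and latched.

Things in the scene. Friction and masses are not known exactly. Their poses are not given: they have to be found in the camera images.
- low_handle (a point): Centre of the steel handle on the lid of the lowest of three dark grey plastic instrument cases (150 in x, 120 in y, 50 high to the lid's top; too heavy to shift). Axes: x from catch end to rear hinge, y across, z up (lid shut). The handle is a round bar 12 thick, 54 long in x, its middle 30 above the lid's top, a post at each end; pinch it across y. Lid hinge: 63 behind (+x), 42 below.
- low_catch (a joint): Angle (rad) of the lowest case's bright steel catch: 0 = shut, level, 9 above the lid's top; grows as it swings up and back towards -x, to 1.6. A plate 20 wide, 5 thick, 56 long, its end 36 wide; pivot at x -93, y 0, z -18.5 mm from the shut handle's point (61.5 above the bench). Shut, it ends at x -37, its top at z -15. Slippery, stiff (5 N, 30 mm from the pivot), stays where left.
- low_lid (a joint): Angle (rad) of the lid of that lowest case: 0 = shut, grows as it lifts, falls back by its own weight (about 3 N at the handle). With the catch shut it can lift only about 0.06 rad (4 mm at the handle), then the catch holds it firmly.
- mid_handle (a point): Centre of the steel handle on the lid of the middle-height of three dark grey plastic instrument cases (150 in x, 120 in y, 62 high to the lid's top; too heavy to shift). Axes: x from catch end to rear hinge, y across, z up (lid shut). The handle is a round bar 12 thick, 54 long in x, its middle 30 above the lid's top, a post at each end; pinch it across y. Lid hinge: 63 behind (+x), 42 below.
- mid_catch (a joint): Angle (rad) of the middle-height case's bright steel catch: 0 = shut, level, 9 above the lid's top; grows as it swings up and back towards -x, to 1.6. A plate 20 wide, 5 thick, 56 long, its end 36 wide; pivot at x -93, y 0, z -18.5 mm from the shut handle's point (73.5 above the bench). Shut, it ends at x -37, its top at z -15. Slippery, stiff (5 N, 30 mm from the pivot), stays where left.
- mid_lid (a joint): Angle (rad) of the lid of that middle-height case: 0 = shut, grows as it lifts, falls back by its own weight (about 3 N at the handle). With the catch shut it can lift only about 0.06 rad (4 mm at the handle), then the catch holds it firmly.
- tall_handle (a point): Centre of the steel handle on the lid of the tallest of three dark grey plastic instrument cases (150 in x, 120 in y, 74 high to the lid's top; too heavy to shift). Axes: x from catch end to rear hinge, y across, z up (lid shut). The handle is a round bar 12 thick, 54 long in x, its middle 30 above the lid's top, a post at each end; pinch it across y. Lid hinge: 63 behind (+x), 42 below.
- tall_catch (a joint): Angle (rad) of the tallest case's bright steel catch: 0 = shut, level, 9 above the lid's top; grows as it swings up and back towards -x, to 1.6. A plate 20 wide, 5 thick, 56 long, its end 36 wide; pivot at x -93, y 0, z -18.5 mm from the shut handle's point (85.5 above the bench). Shut, it ends at x -37, its top at z -15. Slippery, stiff (5 N, 30 mm from the pivot), stays where left.
- tall_lid (a joint): Angle (rad) of the lid of that tallest case: 0 = shut, grows as it lifts, falls back by its own weight (about 3 N at the handle). With the catch shut it can lift only about 0.06 rad (4 mm at the handle), then the catch holds it firmly.
There are look-alikes about, which are no part of the job. Leave any brown look-alike of the part that bears mid_handle alone. Leave any pink look-alike of the part that bears low_handle alone.

How it is judged (in metres and radians):
On the way, in this order (a step that is already met when the one before it is completed fails the run):
1. the open catch is shut, its lid down (value of joint mid_catch below 0.18 rad and value of joint mid_lid below 0.01 rad), for 0.1 s.
2. that lid is tugged up into its play and held by the shut catch (value of joint mid_catch below 0.18 rad and value of joint mid_lid above 0.02 rad), for 0.1 s.
At the end, for the whole second after the job is handed in: All three catches are within 0.18 rad (10 degrees) of shut and all three lids are down, within 0.015 rad of closed (short of the play a tug takes up) and at rest (value of joint each of low_catch, mid_catch, tall_catch below 0.18 rad and value of joint each of low_lid, mid_lid, tall_lid below 0.015 rad and velocity of joint mid_lid between -0.05 and 0.05 rad/s); the robot touches nothing.
It also fails if it takes over 38 s, if anything falls off the work surface, if the arm or the gripper's body presses on something with over 40 N, if the wrist force passes 120 N, or if a joint passes its speed limit or range.

ROBOT

A 6-joint arm with a two-finger parallel gripper is mounted at the origin on the work surface. World frame = base frame: x ahead of the robot, y to its left, z up, the work surface at z = 0. Lengths are in mm, angles in rad, forces in N, time in s.
With the tool pointing down it reaches from about 225 to 875 mm from the base axis. Payload 3.4 kg.
Tool frame: the origin (TCP) lies midway between the tips of the shut fingers; the grasp point (between the pads) lies 19 mm behind it (bot.pinch_z is the distance from the TCP to the grasp point, in mm); z points along the fingers, y is the line along which they close (so a half turn about z gives the same grasp; the last joint's range is limited). The gripper opens to 85 mm and grips with 20 to 120 N. Pads are 22 mm wide; open, the fingers measure 114 mm over their backs; the gripper's body (76 mm by 85 mm) begins 54 mm behind the grasp point. The pads swing forward as they close: fully open they stand 13 mm farther back than shut.
Start: joints at [1.219, 0.276, 1.505, -0, 1.361, -0.121], TCP at [131.549, 559.783, 231.328] pointing down, gripper open.
Joint ranges: [-2.89, 2.89], [-0.75, 2.08], [0.22, 2.7], [-1.18, 4.32], [0.11, 2.71], [-2.7, 2.7]. Speed limits (rad/s): [2.57, 2.57, 3.14, 3.14, 3.14, 3.14].

INTERFACE

Orientations are given as a unit quaternion [w, x, y, z].
In Python, from plant import bot gives the robot as it stands.
- The arm moves only by the tool servo_tool, never from a script. Its argument "increments" is a list of rows, each a list of 5 numbers: the shift along the tool's x, y, z in mm, then the turn about the tool's z in rad, then the closure, from -1 (fully open) to 1 (shut), so that 0 is half open. A call has 1 to 12 rows; each row shifts and turns the commanded pose from where the row before left it, along the tool's axes as they then stand; what a row does not reach is not made up. A row lasts 1/10 s, in which the tool goes at most 50 mm and 8.59 degrees, less where a joint would pass 70% of its speed; a pose out of reach is approached as far as the arm can. A call is refused whole if a number of a shift passes 50 or a number of a turn 0.15, either way. A call with a gripper value outside its range is refused whole. The fingers move at their own pace and stop on an object; the grip force is fixed at half the most. Time passes only in rows, so rows that do not move let the fingers close. It gives the time, the measured TCP pose, the force, the opening and the grip force at its end, in the units of the state.
- bot.read_state(): the state, without advancing time (a new reading comes with each control period).
- bot.capture(name): name is "scene" or "top" or "wrist"; returns a dict with "image" (420x560x3 uint8, blue, green, red), "vfov" (degrees; the focal length in pixels is half the picture's height over the tangent of half this angle, whatever the lens; pixels are square), "cx", "cy" (the principal point, pixels), "origin" and "rotation" of the camera in the world; the wrist camera has in their place "hand_eye" (4x4, takes a point from camera to tool coordinates, whose origin is the TCP and whose axes are the flange's). Camera axes: x right, y down, z forward; pixel columns grow to the right and rows downward; lengths in mm; the calibration is good to about 2 mm. A picture is of the moment at which its call begins: read the wrist's pose just before it. There is no depth.
- bot.close_job(): hands the job in; it is judged then, once.
Trained networks look in the newest picture that a camera, given by its name, has taken for a name from the list of things; names that differ only in an ending like _2 or _b are one class to them, and where a whole thing is asked for, a point or a joint stands for the part that bears it (a point fixed in the world has none). Each returns a list of dicts, best first, with "conf" (0 to 1); they miss things now and then, are a little off and sometimes report something else, mostly with a low value. They report only what shows in the picture. A call takes as long as a camera call. They do not tell look-alikes from the thing itself.
- bot.spot_in(camera, query): "at" ([x, y, z] in mm, in the coordinates of the camera as it stood for that picture, good to about 4 mm: the middle of the surface that is visible of it).
The state is a dict: "clock": time; "qpos": joint angles; "joint_vel": joint speeds; "tau": joint torques, N m; "tool_pos": TCP position; "orientation": TCP orientation; "wrist_force": force on the tool from outside, world axes, zero at the start; "wrist_torque": the same for the moment, N m; "opening": finger opening in mm; "finger_force": force on a finger pad.
Only numpy, scipy, OpenCV 4.12 (cv2) and the standard library are available. Lean on these libraries where they do the work, as an engineer would, in place of code of your own. Each camera call takes 0.05 s, during which the arm holds its last target. There are 200 camera calls.

## Working session

There is one attempt and no reset: what is moved stays moved. The work goes in short steps, Python scripts to look and compute and a tool call to move; the robot and the scene stay as the last step left them, time stands still between calls to the robot, and variables do not carry over. Pictures are saved under pics/ and viewed, at most 10 in all, crops included, and the job is handed in when it is done.

Besides the shell and the picture viewer there is one more tool, called by a JSON object that holds its "api" and its "payload". servo_tool: Moves the arm, as the interface text tells. Its arguments: {"type":"object","properties":{"increments":{"type":"array","items":{"type":"array","items":{"type":"number"}}}},"required":["increments"]}

```bash
mkdir -p pics; cat > h.py <<'E'
import numpy as np,cv2
from plant import bot
from scipy.spatial.transform import Rotation as R
E
python3 - <<'E'
from h import *
s=bot.read_state(); print(s['clock'],s['tool_pos'],s['orientation'],s['opening'])
ims=[]
for c in ["scene","top"]:
    d=bot.capture(c); cv2.imwrite(f"pics/{c}.png",d['image']); ims.append(d['image'])
    Rm=np.array(d['rotation']);o=np.array(d['origin']);print(c,d['vfov'],o.round(),Rm.round(3).tolist())
    for q in ["low_handle","mid_handle","tall_handle","low_catch","mid_catch","tall_catch"]:
        for r in bot.spot_in(c,q):
            p=np.array(r['at']);f=210/np.tan(np.radians(d['vfov']/2))
            print(c,q,round(r['conf'],2),(o+Rm@p).round(),[round(p[0]/p[2]*f+d['cx']),round(p[1]/p[2]*f+d['cy'])])
E
```

```text
0.0 [131.3306861  559.24536536 230.42686905] [-2.25184524e-04  1.15131140e-01  9.93349864e-01 -9.04161911e-04] 85.47581858559792
scene 48.3318677569432 [ 833.  723. 1061.] [-0.093, 0.254, 0.908, -0.319]Traceback (most recent call last):
  File "<stdin>", line 10, in <module>
ValueError: matmul: Input operand 1 has a mismatch in its core dimension 0, with gufunc signature (n?,k),(k,m?)->(n?,m?) (size 3 is different from 4)
```

View pics/scene.png

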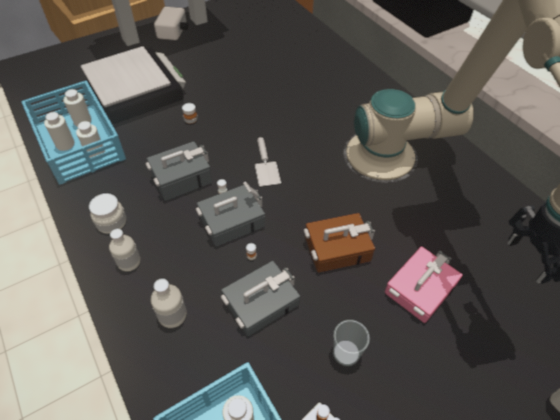

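The scene view shows three dark grey cases, at pixels (178,168), (230,210) and (260,295). The brown one at (340,240) and the pink one at (425,283) are look-alikes. The grey case at (230,210) seems to have its catch standing up, at about (250,190).

```bash
cat >> h.py <<'E'
def cam(c):
    s=bot.read_state(); d=bot.capture(c); f=210/np.tan(np.radians(d['vfov']/2))
    if c=='wrist':
        H=np.array(d['hand_eye']); q=s['orientation']; Rt=R.from_quat([q[1],q[2],q[3],q[0]]).as_matrix()
        Rm=Rt@H[:3,:3]; o=Rt@H[:3,3]+np.array(s['tool_pos'])
    else:
        q=d['rotation']; Rm=R.from_quat([q[1],q[2],q[3],q[0]]).as_matrix(); o=np.array(d['origin'])
    return d,f,Rm,o
def spots(c,qs,cm):
    d,f,Rm,o=cm
    for q in qs:
        for r in bot.spot_in(c,q):
            p=np.array(r['at']); print(c,q,round(r['conf'],2),(o+Rm@p).round(),[round(p[0]/p[2]*f+d['cx']),round(p[1]/p[2]*f+d['cy'])])
def ray(cm,u,v,z):
    d,f,Rm,o=cm; w=Rm@np.array([(u-d['cx'])/f,(v-d['cy'])/f,1]); return o+w*(z-o[2])/w[2]
E
python3 - <<'E'
from h import *
Q=["low_handle","mid_handle","tall_handle","low_catch","mid_catch","tall_catch"]
a=cam("scene");spots("scene",Q,a)
b=cam("top");spots("top",Q,b)
cv2.imwrite("pics/top.png",b[0]['image']); print(b[3],b[2].round(2).tolist())
cv2.imwrite("pics/crop.png",cv2.resize(a[0]['image'][130:340,140:400],None,fx=2.8,fy=2.8,interpolation=cv2.INTER_CUBIC))
E
```

```text
scene low_handle 0.7 [232. 432.  50.] [422, 284]
scene low_handle 0.66 [593. 254.  56.] [257, 296]
scene low_handle 0.44 [ 593. -217.   77.] [175, 166]
scene mid_handle 0.81 [339. 228.  63.] [338, 240]
scene mid_handle 0.71 [534.  -3.  62.] [229, 211]
scene mid_handle 0.64 [594. 257.  57.] [258, 297]
scene mid_handle 0.25 [ 589. -220.   76.] [176, 165]
scene tall_handle 0.65 [ 591. -217.   76.] [176, 166]
scene low_catch 0.76 [165. 408.  65.] [437, 261]
scene low_catch 0.64 [529. 249.  68.] [279, 279]
scene mid_catch 0.62 [458.   3. 100.] [253, 192]
scene mid_catch 0.47 [277. 235.  82.] [359, 228]
scene tall_catch 0.51 [ 528. -223.   87.] [195, 154]
top low_handle 0.92 [220. 423.  53.] [174, 289]
top low_handle 0.58 [586. 248.  52.] [233, 164]
top mid_handle 0.83 [531.  -8.  65.] [319, 180]
top mid_handle 0.68 [334. 212.  64.] [245, 248]
top tall_handle 0.75 [ 582. -227.   72.] [393, 161]
top low_catch 0.74 [167. 407.  61.] [179, 307]
top mid_catch 0.58 [280. 234.  77.] [237, 267]
top tall_catch 0.54 [ 527. -224.   89.] [394, 179]
[ 334.79600124   62.0936593  1467.7217432 ] [[-0.02, -1.0, 0.09], [-1.0, 0.02, 0.02], [-0.03, -0.09, -1.0]]
```

View pics/crop.png

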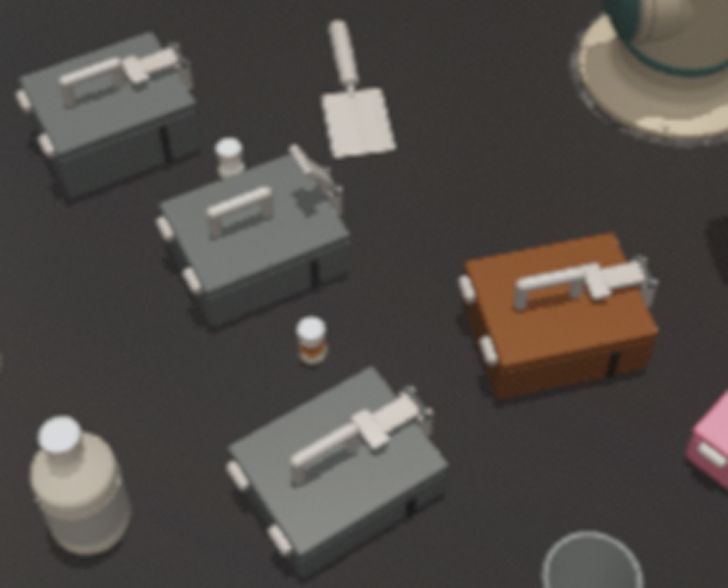

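View pics/top.png

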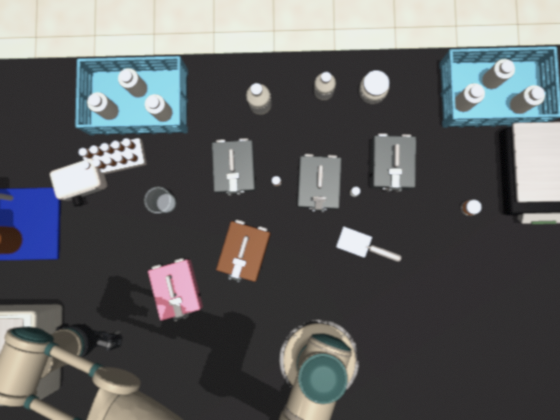

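The case in question is the middle grey one: scene (230,210), top (319,180). Its catch stands up, with the catch at the top view's (319,205). The other two grey cases and the brown and pink ones have their catches flat over the lid. I'll move there for a close look.

{"api": "servo_tool", "payload": {"increments": [[0,0,0,-0.115,1],[0,0,0,-0.115,1],[-22,-42,0,0,1],[-22,-42,0,0,1],[-22,-42,0,0,1],[-22,-42,0,0,1],[-22,-42,0,0,1],[-22,-42,0,0,1],[-22,-42,0,0,1],[-22,-42,0,0,1],[-22,-42,0,0,1],[-22,-42,0,0,1]]}}

```text
clock: 2.0
tool_pos: [351.8, 137.9, 231.7]
orientation: [0.001, 0.0, 1.0, 0.0]
wrist_force: [0.7, 0.3, 0.3]
opening: 0.2
finger_force: 0.0
```

{"api": "servo_tool", "payload": {"increments": [[-12,-36,0,0,1],[-12,-36,0,0,1],[-12,-36,0,0,1],[-12,-36,0,0,1],[0,0,0,0,1],[0,0,0,0,1]]}}

```text
clock: 2.6
tool_pos: [399.0, -4.9, 231.2]
orientation: [-0.0, 0.002, 1.0, 0.0]
wrist_force: [-0.0, 0.8, -1.0]
opening: 0.2
finger_force: 0.0
```

```bash
python3 - <<'E'
from h import *
print(bot.read_state()['tool_pos'])
a=cam("wrist");spots("wrist",["mid_handle","mid_catch"],a)
print(a[3],a[2].round(2).tolist(),a[1])
cv2.imwrite("pics/w1.png",a[0]['image'])
E
```

```text
[399.00774193  -4.85972291 231.21131921]
wrist mid_handle 0.74 [477. -28.  61.] [252, 268]
wrist mid_handle 0.7 [337. 189.  64.] [520, 110]
wrist mid_catch 0.97 [444.  -2.  82.] [280, 244]
[324.08436726  -4.40036609 374.4991011 ] [[0.0, 0.96, 0.29], [1.0, -0.0, 0.0], [0.0, 0.29, -0.96]] 376.77792755025877
```

View pics/w1.png

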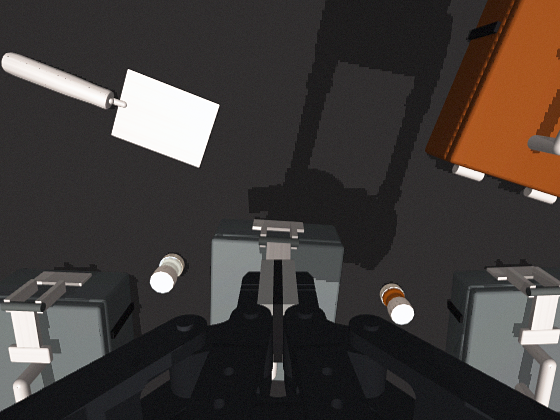

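The wrist view shows the open catch edge-on at (279,240), with its wide end near row 228. The front lid edge is near row 238. I'll pin down the handle and catch from the fixed cameras.

```bash
python3 - <<'E'
from h import *
a=cam("wrist")
for u,v,z in [(213,238,62),(342,238,62),(279,222,130)]: print('w',(u,v),ray(a,u,v,z).round(1))
b=cam("top");s=cam("scene")
for u,v in [(215.7,206),(235.7,200)]: print('s',ray(s,u,v,95).round(1))
for u,v in [(320,166),(320,190)]: print('t',ray(b,u,v,92).round(1))
t=cv2.resize(b[0]['image'][145:220,285:355],None,fx=7,fy=7,interpolation=cv2.INTER_CUBIC)
c=cv2.resize(s[0]['image'][170:245,190:270],None,fx=7,fy=7,interpolation=cv2.INTER_CUBIC)[:,:290+270]
im=np.hstack([t,c]); sc=min(1,800/im.shape[1]); print(im.shape,sc)
cv2.imwrite("pics/tc.png",cv2.resize(im,None,fx=sc,fy=sc))
E
```

```text
w (213, 238) [446.7 -59.9  62. ]
w (342, 238) [446.5  54.7  62. ]
w (279, 222) [408.   -1.7 130. ]
s [565.4 -10.8  95. ]
s [510.7  -1.5  95. ]
t [567.8 -10.8  92. ]
t [497.9  -9.2  92. ]
(525, 1050, 3) 0.7619047619047619
```

View pics/tc.png

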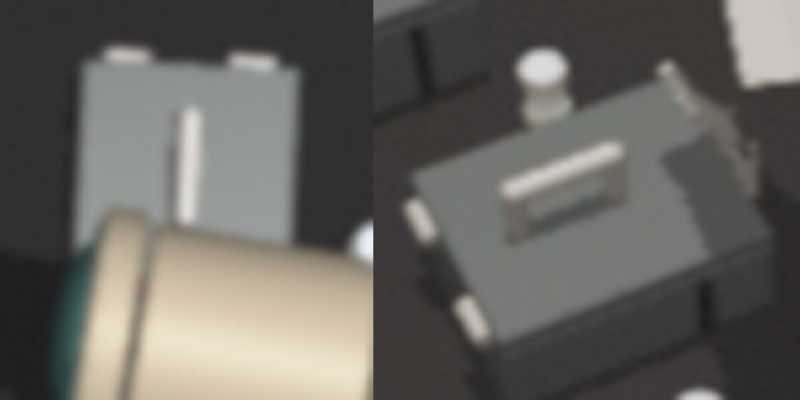

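```bash
python3 - <<'E'
from h import *
s=cam("scene");b=cam("top")
for u,v in [(247.2,186.5),(260.7,204.7),(244.5,182.5)]:
    for z in [75,100,115,130]: print((u,v),ray(s,u,v,z).round(1))
for u,v in [(215.1,205.3),(235.9,198.1)]: print('h',ray(s,u,v,95).round(1))
for u,v in [(300.4,156.6),(340.9,157.8)]: print('rear',ray(b,u,v,62).round(1))
print('hfar',ray(b,320.6,165.3,92).round(1),ray(b,319.9,186.6,92).round(1))
E
```

```text
(247.2, 186.5) [453.7 -42.7  75. ]
(247.2, 186.5) [463.3 -23.3 100. ]
(247.2, 186.5) [469.1 -11.7 115. ]
(247.2, 186.5) [474.9  -0.  130. ]
(260.7, 204.7) [454.2  32.6  75. ]
(260.7, 204.7) [463.8  50.1 100. ]
(260.7, 204.7) [469.5  60.6 115. ]
(260.7, 204.7) [475.3  71.2 130. ]
(244.5, 182.5) [453.  -59.6  75. ]
(244.5, 182.5) [462.6 -39.7 100. ]
(244.5, 182.5) [468.4 -27.8 115. ]
(244.5, 182.5) [474.2 -15.9 130. ]
h [565.7 -13.7  95. ]
h [507.1  -7.   95. ]
rear [602.3  44.9  62. ]
rear [596.1 -74.7  62. ]
hfar [569.8 -12.6  92. ] [507.8  -9.2  92. ]
```

{"api": "servo_tool", "payload": {"increments": [[30,0,-10,0,1],[40,0,-10,0,1],[30,0,-10,0,1],[0,0,0,0,1],[0,0,0,0,1]]}}

```text
clock: 3.5
tool_pos: [299.4, -4.2, 261.7]
orientation: [0.001, 0.0, 1.0, -0.0]
wrist_force: [0.6, -0.5, 0.3]
opening: 0.3
finger_force: 0.0
```

```bash
python3 - <<'E'
from h import *
a=cam("wrist");spots("wrist",["mid_handle","mid_catch"],a)
print(a[3],a[2].round(3).tolist())
b=cam("top")
w=a[0]['image'];t=cv2.resize(b[0]['image'][145:220,285:355],(392,420),interpolation=cv2.INTER_CUBIC)
cv2.imwrite("pics/w2.png",np.hstack([w[:,150:450],t]))
E
```

```text
wrist mid_handle 0.89 [507.  -7.  61.] [274, 363]
wrist mid_handle 0.69 [332. 201.  65.] [494, 211]
wrist mid_catch 0.92 [284. 232.  79.] [547, 164]
wrist mid_catch 0.72 [467.  -4. 119.] [277, 370]
[224.00176007  -3.76739602 404.77083861] [[-0.001, 0.955, 0.296], [1.0, 0.001, 0.0], [-0.0, 0.296, -0.955]]
```

View pics/w2.png

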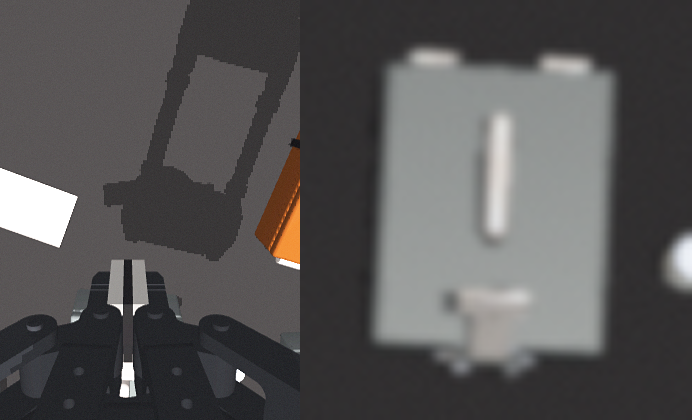

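The top view shows the case turned about -0.05 rad and its catch standing at about 1.05 rad: wide end near (470,-6,120), pivot near (444,-5,73). I'll approach from the front with the fingers shut.

{"api": "servo_tool", "payload": {"increments": [[0,3,0,0.05,1],[-20,3,30,0,1],[-30,0,35,0,1],[-30,0,40,0,1],[-30,0,40,0,1],[0,0,0,0,1],[0,0,0,0,1]]}}

```text
clock: 4.4
tool_pos: [408.7, -3.7, 114.6]
orientation: [-0.003, 0.025, 1.0, 0.0]
wrist_force: [0.1, -0.5, -0.2]
opening: -0.0
finger_force: 0.0
```

{"api": "servo_tool", "payload": {"increments": [[-20,0,0,0,1],[-16,0,1,0,1],[-6,0,2,0,1],[-6,0,3,0,1],[-5,0,5,0,1],[-4,0,5,0,1],[-3,0,6,0,1],[0,0,0,0,1]]}}

```text
clock: 5.2
tool_pos: [468.8, -6.9, 93.3]
orientation: [-0.001, 0.025, 1.0, 0.0]
wrist_force: [0.2, 0.7, -0.8]
opening: 0.0
finger_force: 0.0
```

{"api": "servo_tool", "payload": {"increments": [[-2,0,5,0,1],[-2,0,5,0,1],[-1,0,4,0,1],[0,0,3,0,1],[0,0,1,0,1],[0,0,0,0,1]]}}

```text
clock: 5.8
tool_pos: [474.3, -7.2, 76.1]
orientation: [0.0, 0.025, 1.0, 0.0]
wrist_force: [0.9, -0.1, 0.4]
opening: 0.1
finger_force: 0.3
```

{"api": "servo_tool", "payload": {"increments": [[0,0,1,0,1],[0,0,1,0,1],[0,0,0,0,1]]}}

```text
clock: 6.1
tool_pos: [474.4, -7.2, 75.7]
orientation: [0.001, 0.025, 1.0, -0.0]
wrist_force: [-1.7, 0.6, 13.5]
opening: 0.0
finger_force: 6.5
```

```bash
python3 - <<'E'
from h import *
a=cam("wrist");spots("wrist",["mid_catch"],a)
s=cam("scene");spots("scene",["mid_catch","mid_handle"],s)
t=cv2.resize(s[0]['image'][150:250,170:290],None,fx=3.5,fy=3.5,interpolation=cv2.INTER_CUBIC)
w=cv2.resize(a[0]['image'],(467,350))[:,60:400]
cv2.imwrite("pics/w3.png",np.hstack([t,w]))
E
```

```text
scene mid_catch 0.69 [277. 238.  80.] [360, 229]
scene mid_catch 0.58 [482.   2.  79.] [246, 200]
scene mid_handle 0.82 [335. 228.  61.] [339, 240]
scene mid_handle 0.76 [539.   3.  62.] [228, 213]
```

View pics/w3.png

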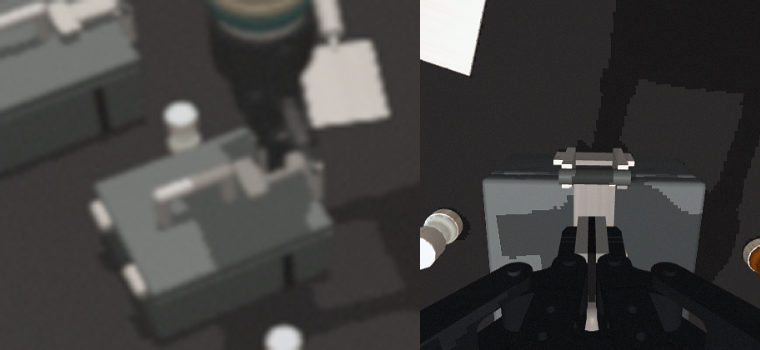

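The catch is flat under the fingers: 13.5 N at z = 75.7, the height expected when shut. The fingers are centred on the plate. Next is the handle.

{"api": "servo_tool", "payload": {"increments": [[0,0,-30,0,1],[0,0,-30,0,-1],[-31,0,0,0,-1],[-31,0,0,0,-1],[0,0,0,0,-1],[0,0,0,0,-1],[0,0,0,0,-1]]}}

```text
clock: 7.05
tool_pos: [534.4, -10.2, 133.6]
orientation: [-0.001, 0.025, 1.0, 0.0]
wrist_force: [-1.0, -0.3, -0.5]
opening: 84.9
finger_force: 0.0
```

```bash
python3 - <<'E'
from h import *
a=cam("wrist");spots("wrist",["mid_catch","mid_handle"],a)
s=bot.read_state();print(s['tool_pos'],s['opening'])
cv2.imwrite("pics/w4.png",a[0]['image'])
E
```

```text
wrist mid_catch 0.88 [469.  -6.  77.] [278, 113]
wrist mid_handle 0.69 [520. -11.  61.] [274, 199]
[534.82995184 -10.23281827 134.11088491] 85.10161732709376
```

View pics/w4.png

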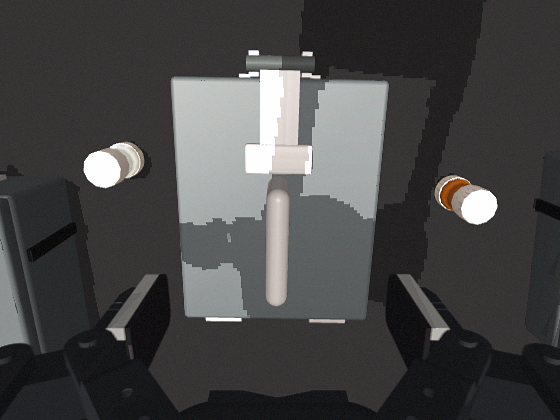

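The catch lies flat across (278,113) and the handle bar runs from (277,180) to (277,305), centred between the fingers. Now descending and gripping.

{"api": "servo_tool", "payload": {"increments": [[-1,0,20,0,-1],[0,0,20,0,-1],[0,0,15,0,-1],[0,0,5,0,-1],[0,0,0,0,-1],[0,0,0,0,1],[0,0,0,0,1],[0,0,0,0,1],[0,0,0,0,1],[0,0,0,0,1],[0,0,0,0,1]]}}

```text
clock: 8.3
tool_pos: [537.1, -10.7, 74.7]
orientation: [0.0, 0.026, 1.0, -0.0]
wrist_force: [-0.4, -1.1, 3.1]
opening: 9.8
finger_force: 58.4
```

{"api": "servo_tool", "payload": {"increments": [[0,0,-1,0,1],[0,0,-1,0,1],[0,0,-1,0,1],[0,0,0,0,1]]}}

```text
clock: 8.7
tool_pos: [538.2, -10.7, 76.6]
orientation: [0.001, 0.026, 1.0, -0.0]
wrist_force: [6.3, -3.3, -9.1]
opening: 10.1
finger_force: 58.4
```

{"api": "servo_tool", "payload": {"increments": [[0,0,-1,0,1],[0,0,-1,0,1],[0,0,0,0,1],[0,0,0,0,1]]}}

```text
clock: 9.1
tool_pos: [538.9, -10.8, 78.2]
orientation: [0.002, 0.026, 1.0, -0.0]
wrist_force: [7.7, -1.6, -11.8]
opening: 9.6
finger_force: 58.4
```

{"api": "servo_tool", "payload": {"increments": [[0,0,-1,0,1],[0,0,0,0,1],[0,0,0,0,1]]}}

```text
clock: 9.4
tool_pos: [539.2, -10.8, 79.1]
orientation: [0.002, 0.026, 1.0, -0.0]
wrist_force: [8.4, -1.8, -14.3]
opening: 9.7
finger_force: 58.1
```

{"api": "servo_tool", "payload": {"increments": [[0,0,-1,0,1],[0,0,-1,0,1],[0,0,0,0,1],[0,0,0,0,1]]}}

```text
clock: 9.8
tool_pos: [539.4, -10.8, 79.4]
orientation: [0.002, 0.026, 1.0, -0.0]
wrist_force: [11.8, -2.5, -25.0]
opening: 9.9
finger_force: 58.1
```

The force rose from 14 to 25 N with almost no movement, so the catch is holding the lid. I'll lower it back, release and retreat.

{"api": "servo_tool", "payload": {"increments": [[0,0,2,0,1],[0,0,2,0,1],[0,0,2,0,1],[0,0,2,0,1],[0,0,0,0,1],[0,0,0,0,-1],[0,0,0,0,-1],[0,0,0,0,-1],[0,0,0,0,-1],[0,0,0,0,-1]]}}

```text
clock: 10.8
tool_pos: [536.8, -10.3, 74.2]
orientation: [-0.0, 0.025, 1.0, 0.0]
wrist_force: [-0.2, -0.3, -0.2]
opening: 80.6
finger_force: 0.0
```

{"api": "servo_tool", "payload": {"increments": [[0,0,-15,0,-1],[0,0,-25,0,-1],[0,0,-30,0,-1],[0,0,-30,0,-1],[0,0,0,0,-1],[0,0,0,0,-1]]}}

```text
clock: 11.4
tool_pos: [537.1, -10.4, 174.6]
orientation: [0.001, 0.025, 1.0, 0.0]
wrist_force: [-0.4, -0.2, -0.8]
opening: 85.3
finger_force: 0.0
```

```bash
python3 - <<'E'
from h import *
a=cam("wrist");s=cam("scene")
t=cv2.resize(s[0]['image'][130:340,140:320],None,fx=2,fy=2,interpolation=cv2.INTER_CUBIC)
cv2.imwrite("pics/w5.png",np.hstack([t,a[0]['image'][:,80:500]]))
st=bot.read_state();print(st['tool_pos'],st['opening'],st['wrist_force'])
E
```

```text
[535.90600898 -10.2446016  173.01942552] 85.50381229140251 [-1.2274196  -0.21990153  0.07576579]
```

View pics/w5.png

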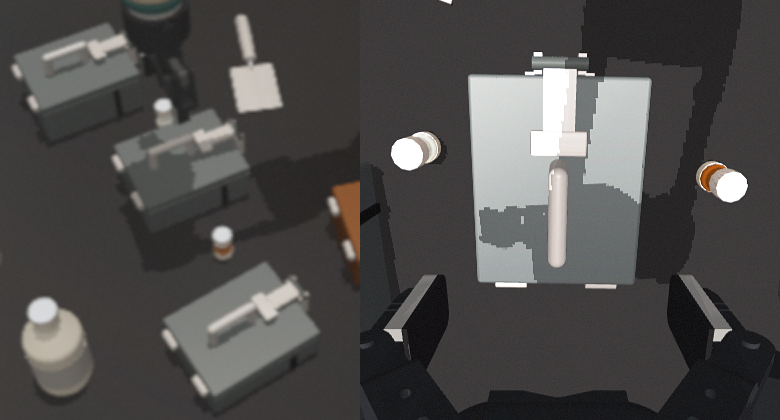

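All three cases are shut with their catches flat: left panel (100,50), (205,140), (270,300), and the worked catch in the right panel at (558,140). The gripper is clear of everything.

```bash
python3 -c "
from h import *
print(bot.close_job())"
```

```text
the job is handed in; nothing more can be done
None
```

I pressed the middle grey case's open catch shut, tugged its handle until the catch held (about 25 N), lowered and released it, and handed the job in with all three cases looking closed and latched; no verdict came back.

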